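# Take the twist cap off the bulk canister

## Robot

A 6-joint arm with a two-finger parallel gripper is mounted at the origin on the work surface. World frame = base frame: x ahead of the robot, y to its left, z up, the work surface at z = 0. Lengths are in mm, angles in degrees, forces in N, time in s.
With the tool pointing down it reaches from about 350 to 850 mm from the base axis. Payload 8.1 kg.
Tool frame: the origin (TCP) lies midway between the tips of the shut fingers; the grasp point (between the pads) lies 19 mm behind it; z points along the fingers, y is the direction in which the jaws open and shut (so a half turn about z gives the same grasp; the last joint's range is limited). The gripper opens to 85 mm and grips with 20 to 120 N. Pads are 22 mm wide; open, the fingers measure 114 mm over their backs; the gripper's body (76 mm by 85 mm) begins 54 mm behind the grasp point. The pads swing forward as they close: fully open they stand 13 mm farther back than shut.
Start: joints at [66.669, 7.471, 85.268, -0, 87.261, -4.893], TCP at [189.743, 569.212, 231.292] pointing down, gripper open.
Joint ranges: [-169.43, 169.43], [-51.17, 129.36], [1.28, 143.12], [-76.62, 256.62], [0, 156.53], [-152.29, 152.29]. Speed limits (degrees/s): [136.94, 136.94, 159.86, 180, 180, 180].

## Interface

Orientations are given as [roll, pitch, yaw] about the fixed x, y, z axes, in that order (R = Rz(yaw) Ry(pitch) Rx(roll)).
In Python, from bench import telemetry, snapshot, camera_params, job gives the robot as it stands. The module is installed in compiled form; this text tells all that it offers.
- The arm moves only by the shell command python3 -m jog 'ROWS' [FORCE]. ROWS is JSON, a list that holds one entry, the list of rows, each a list of 7 numbers: the shift along the tool's x, y, z in units of 50 mm (1.0 is 50 mm), then the turn, a rotation vector about the tool's x, y, z in units of 2 pi rad (1.0 is 2 pi rad), then the opening, from 0 (shut) to 1 (fully open). In form: [[[dx, dy, dz, rx, ry, rz, claw], ...]]. A call has 1 to 12 rows; each row shifts and turns the commanded pose from where the row before left it, along the tool's axes as they then stand; what a row does not reach is not made up. A row lasts 1/8 s, in which the tool goes at most 62.5 mm and 10.7 degrees, less where a joint would pass 70% of its speed; a pose out of reach is approached as far as the arm can. A call with a number of a shift or a turn outside -1 to 1 is refused whole. A call with a gripper value outside its range is refused whole. The fingers move at their own pace and stop on an object; FORCE is the grip in N (left out, the last holds). Time passes only in rows, so rows that do not move let the fingers close. It gives the time, the measured TCP pose, the force and the opening at its end, in the units of the state.
- telemetry.sense(): the state, without advancing time (a new reading comes with each control period).
- snapshot(name): name is "scene" or "top"; returns (picture, depth): 384x512x3 uint8, red, green, blue; 384x512 float32, mm along the optical axis (not along the pixel's ray), 0 where there is no reading.
- camera_params(name): a dict with "K" (3x3 intrinsics, pixels), "extrinsics" (4x4, takes a point from camera to world coordinates). Camera axes: x right, y down, z forward; pixel columns grow to the right and rows downward; lengths in mm; the calibration is good to about 2 mm. A picture is of the moment at which its call begins. camera_params takes no time and is no camera call.
- job.hand_in(): hands the job in, once; it reports no verdict.
The state is a dict: "time": time; "joint_pos": joint angles; "qd": joint speeds; "joint_efforts": joint torques, N m; "tool_pos": TCP position; "tcp_rot": TCP orientation; "ft_force": force on the tool from outside, world axes, zero at the start; "wrist_torque": the same for the moment, N m; "finger_gap": finger opening in mm.
Only numpy, scipy, OpenCV 4.12 (cv2) and the standard library are available. Lean on these libraries where they do the work, as an engineer would, in place of code of your own. Each camera call takes 0.05 s, during which the arm holds its last target. There are 200 camera calls.

## Task

Take the cap off the square canister by its upright grip bar. Nobody knows which way its thread runs: try turning it one way, and if it does not come loose, turn it the other way. Lift the cap off and finish while still holding it, level and still, about ten centimetres straight above where it sat; leave the round canister's cap and the two food tins where they are.

Things in the scene. Friction and masses are not known exactly. Their poses are not given: they have to be found in the camera images.
- cap_grip (a point): Grip point of the cap to take off (square canister): dark grey round twist cap, 72 mm wide, 29 mm high plus an upright grip bar across its top, 52 mm long (x axis), 14 mm thick (y), 36 mm high. The point is on the cap's axis (z, up), in the bar, 24 mm above the cap's flat top, 12 mm below the bar's upper edge, 175 mm above the table when shut. Lifted 30 mm, its skirt clears the mouth
- square_canister: White square plastic canister, 116 x 116 mm, shoulder 120 mm high, held by a steel bracket on a 150 x 150 mm base plate that is screwed to the table: it cannot move. Origin on its vertical axis (the axis of the mouth and cap) at the table top. Its round mouth, 48 mm across, rises to 146 mm above the table under the cap
- round_canister: White round plastic canister, 108 mm in diameter and just as high, screwed to the table likewise, 0.24 to 0.56 m from the square one, on its left or right; to be left alone. Origin on its vertical axis at the table top
- round_cap_grip (a point): The same point as cap_grip, on the identical cap of the round canister, which is to stay shut
- round_cap: The cap of the round canister; origin on its axis, at the underside of its flat top, 24 mm above its lower rim and 146 mm above the table
- cap: The same cap, 80 to 165 g; origin 29 mm below cap_grip. Twist lock, opening anticlockwise or clockwise, drawn anew each start, not visible. Wrong way: hard stop after 6 to 35 degrees, still locked. Right way: lifts freely from 25-55 degrees of turn on, up to a hard stop at 66-98; 60 degrees from the start always frees it. Turns loosely between stops; locked, it can rise only 2 mm
- tin_center (a point): Centre of a loose food tin, 67 mm in diameter, 100 mm high, standing beyond the canisters
- tin: That tin; origin at the centre of its underside
- small_tin_center (a point): Centre of a loose low food tin, 67 mm in diameter, 60 mm high, standing beyond the canisters
- small_tin: That tin; origin at the centre of its underside

How it is judged:
By the outcome, as a careful person would: the job done as asked, in the order asked, and still so for the second after the job is handed in, while the arm keeps its last pose, push and grip.
It also fails if it takes over 51 s, if anything falls off the work surface, if the arm or the gripper's body presses on something with over 40 N, if the wrist force passes 120 N, or if a joint passes its speed limit or range.

## Working session

There is one attempt and no reset: what is moved stays moved. The work goes in short steps, Python scripts to look and compute and a shell command to move; the robot and the scene stay as the last step left them, time stands still between calls to the robot, and variables do not carry over. Pictures are saved under pics/ and viewed, about 8 in all and at most 12, crops included, and the job is handed in when it is done.

```bash
mkdir -p pics
python3 - <<'E'
from bench import telemetry,snapshot,camera_params
import cv2,numpy as np
print(telemetry.sense())
ims=[]
for n in("scene","top"):
    p,d=snapshot(n);c=camera_params(n);print(n,c)
    np.savez(f"{n}.npz",p=p,d=d,K=c["K"],E=c["extrinsics"]);ims.append(p[:,:,::-1])
    cv2.imwrite(f"pics/{n}.png",cv2.resize(p[:,:,::-1],(768,576)))
E
```

```text
{'time': 0.0, 'joint_pos': array([ 6.66692850e+01,  7.51728614e+00,  8.53310396e+01,  1.67667069e-04,
        8.72605615e+01, -4.89135402e+00]), 'qd': array([ 0.00823604, -0.04384766,  0.02934465,  0.03163328, -0.12416903,
       -0.04523417]), 'joint_efforts': array([ 4.19513774e-03, -5.69382012e+01, -5.00579059e+01,  4.23676611e-04,
        1.40808779e-02, -1.43737770e-05]), 'tool_pos': array([189.51885804, 568.69258804, 230.20484977]), 'tcp_rot': array([-1.79891524e+02, -9.45128574e-03,  1.61560622e+02]), 'ft_force': array([ 0.3411104 , -0.29618232, -0.19010743]), 'wrist_torque': array([ 0.01748373,  0.02224165, -0.01953666]), 'finger_gap': 85.11499367298757}
scene {'K': array([[435.93839297,   0.        , 260.84782021],
       [  0.        , 435.93839297, 184.93620058],
       [  0.        ,   0.        ,   1.        ]]), 'extrinsics': array([[-1.99529734e-01,  7.56356889e-01, -6.22986470e-01,
         1.24253444e+03],
       [ 9.79848417e-01,  1.48025240e-01, -1.34110432e-01,
         1.37656268e+02],
       [-9.21762721e-03, -6.37191325e-01, -7.70650537e-01,
         9.36560534e+02],
       [ 0.00000000e+00,  0.00000000e+00,  0.00000000e+00,
         1.00000000e+00]])}
top {'K': array([[415.26715181,   0.        , 258.76685872],
       [  0.        , 415.26715181, 183.81734311],
       [  0.        ,   0.        ,   1.        ]]), 'extrinsics': array([[-1.58507578e-02, -9.90993009e-01,  1.32972216e-01,
         4.80998372e+02],
       [-9.99776720e-01,  1.38498479e-02, -1.59590949e-02,
         4.02783141e-01],
       [ 1.39737065e-02, -1.33195490e-01, -9.90991270e-01,
         9.62500523e+02],
       [ 0.00000000e+00,  0.00000000e+00,  0.00000000e+00,
         1.00000000e+00]])}
```

View pics/top.png

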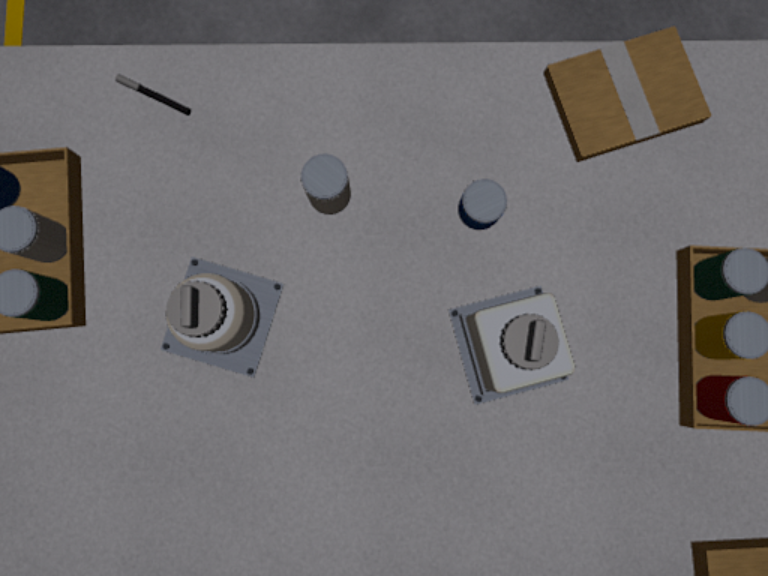

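View pics/scene.png

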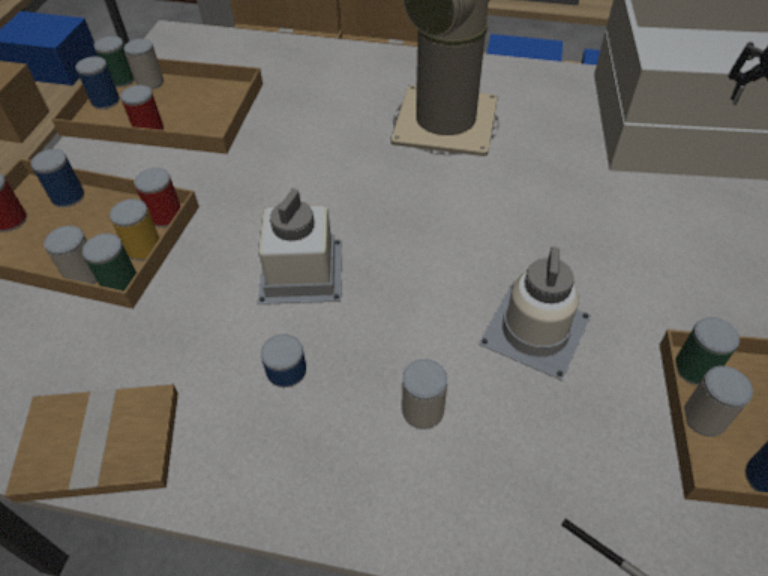

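The top view shows the square canister with its cap at about (530,342) and its bar at about (536,340), running near-vertically in the picture. The round canister is at (200,310) and the tins are at (325,180) and (484,205). All pixel positions are in the 1.5x picture. Next I measure the bar from depth.

```bash
cat > m.py <<'E'
import numpy as np,cv2
from bench import telemetry,snapshot,camera_params
def cloud(n):
    p,d=snapshot(n);c=camera_params(n);K=np.array(c["K"]);E=np.array(c["extrinsics"])
    v,u=np.indices(d.shape);P=np.stack([(u-K[0,2])/K[0,0]*d,(v-K[1,2])/K[1,1]*d,d,np.ones_like(d)],-1)@E.T
    P=P[...,:3];P[d==0]=-999
    return p,P
def bar(P,c,zlo,zhi,r=60):
    m=(P[...,2]>zlo)&(P[...,2]<zhi)&(np.hypot(P[...,0]-c[0],P[...,1]-c[1])<r)
    q=P[m]
    if len(q)<8: return None
    (cx,cy),s,a=cv2.minAreaRect(q[:,:2].astype(np.float32))
    w,V=np.linalg.eigh(np.cov(q[:,:2].T));ax=V[:,1]
    return dict(n=len(q),mean=q.mean(0).round(1),rect=(round(cx,1),round(cy,1)),size=np.round(s,1),ang=round(float(np.degrees(np.arctan2(ax[1],ax[0]))),1))
E
python3 - <<'E'
from m import *
for n in("top","scene"):
    p,P=cloud(n)
    if n=="top": c=P[228,356];print(c); c2=P[207,125];print(c2)
    for k in(c,c2):
        print(n,"bar",bar(P,k,178,200)); print("  captop",bar(P,k,144,158)); print("  shoulder",bar(P,k,112,126,90))
        print("  z hist",np.histogram(P[...,2][np.hypot(P[...,0]-k[0],P[...,1]-k[1])<60],[100,130,140,145,150,155,160,170,180,185,190,200])[0])
E
```

```text
[ 499.43585361 -191.97855844  187.11359277]
[544.92989612 237.46775076 187.69895169]
top bar {'n': 230, 'mean': array([ 502.4, -195. ,  186.9]), 'rect': (502.3, -196.0), 'size': array([14.3, 51.6]), 'ang': 168.9}
  captop {'n': 808, 'mean': array([ 501.9, -193.1,  151.4]), 'rect': (501.7, -194.6), 'size': array([72., 72.]), 'ang': 71.2}
  shoulder {'n': 1968, 'mean': array([ 501. , -190.5,  119.8]), 'rect': (502.4, -196.0), 'size': array([115.6, 115.2]), 'ang': -174.1}
  z hist [1545   40   27  123  668   14   35   32   26  187   10]
top bar {'n': 241, 'mean': array([551.7, 239.9, 186.8]), 'rect': (551.8, 240.7), 'size': array([50.7, 14. ]), 'ang': -179.1}
  captop {'n': 777, 'mean': array([550.2, 237.2, 151.5]), 'rect': (551.0, 240.8), 'size': array([72.3, 73.5]), 'ang': 106.5}
  shoulder {'n': 556, 'mean': array([545.8, 223.4, 118.5]), 'rect': (550.6, 237.4), 'size': array([89.2, 96.5]), 'ang': 162.5}
  z hist [899  46  34 132 628  23  44  45  18 199  10]
scene bar {'n': 111, 'mean': array([ 506.3, -194.3,  186. ]), 'rect': (504.5, -195.0), 'size': array([16.2, 50.6]), 'ang': 167.1}
  captop {'n': 358, 'mean': array([ 512.8, -189.3,  151.4]), 'rect': (507.0, -193.3), 'size': array([65. , 72.3]), 'ang': 120.7}
  shoulder {'n': 850, 'mean': array([ 522.4, -186.6,  119.6]), 'rect': (503.9, -195.3), 'size': array([118.1, 115. ]), 'ang': 118.1}
  z hist [643  75  48  66 262  23  43  51  19  76   5]
scene bar {'n': 125, 'mean': array([557.4, 241.5, 186.7]), 'rect': (553.7, 242.0), 'size': array([52.9, 14.5]), 'ang': -180.0}
  captop {'n': 504, 'mean': array([559.9, 241.1, 151.4]), 'rect': (554.7, 241.9), 'size': array([73.5, 70.7]), 'ang': 80.0}
  shoulder {'n': 390, 'mean': array([578.9, 238.7, 118.9]), 'rect': (566.4, 240.2), 'size': array([95.5, 70. ]), 'ang': 82.2}
  z hist [629  87  47  92 393  19  26  27  15  97   6]
```

```bash
python3 -m jog '[[[-0.6,-0.7,-0.2,0,0,0,1],[-0.68,-0.79,-0.2,0,0,0,1],[-0.68,-0.79,-0.2,0,0,0,1],[-0.68,-0.79,-0.2,0,0,0,1],[-0.68,-0.79,0,0,0,0,1],[-0.68,-0.79,0,0,0,0,1],[-0.68,-0.79,0,0,0,0,1],[-0.68,-0.79,0,0,0,0,1],[-0.68,-0.79,0,0,0,0,1],[-0.68,-0.79,0,0,0,0,1],[-0.68,-0.79,0,0,0,0,1],[-0.68,-0.79,0,0,0,0,1]]]'
python3 -m jog '[[[-0.68,-0.79,0,0,0,0,1],[-0.68,-0.79,0,0,0,0,1],[-0.68,-0.79,0,0,0,0,1],[-0.66,-0.77,0,0,0,0,1],[0,0,0,0,0,0.0283,1],[0,0,0,0,0,0.0283,1],[0,0,0,0,0,0.0283,1],[0,0,0,0,0,0.0283,1],[0,0,0,0,0,0.0283,1],[0,0,0,0,0,0.0283,1],[0,0,0,0,0,0.0283,1],[0,0,0,0,0,0.0283,1]]]'
python3 -m jog '[[[0,0,0,0,0,0.0283,1],[0,0,0,0,0,0.0283,1],[0,0,0,0,0,0.0283,1],[0,0,0,0,0,0.0283,1],[0,0,0,0,0,0.0283,1],[0,0,0,0,0,0.0283,1],[0,0,0,0,0,0.0283,1],[0,0,0,0,0,0.0283,1],[0,0,0,0,0,0.0283,1],[0,0,0,0,0,0,1],[0,0,0,0,0,0,1]]]'
```

```text
time: 1.7
tool_pos: [424.9, -5.7, 271.4]
tcp_rot: [180.0, 0.0, 161.6]
ft_force: [1.4, 1.1, -0.2]
finger_gap: 85.5
time: 3.2
tool_pos: [502.8, -195.5, 271.0]
tcp_rot: [-180.0, -0.0, 79.7]
ft_force: [0.9, -0.3, -0.1]
finger_gap: 85.5
time: 4.58
tool_pos: [502.9, -195.6, 271.2]
tcp_rot: [-180.0, 0.0, -11.4]
ft_force: [-1.1, -0.3, -0.1]
finger_gap: 85.6
```

```bash
python3 -m jog '[[[0,0,0.4,0,0,0,1],[0,0,0.5,0,0,0,1],[0,0,0.5,0,0,0,1],[0,0,0.4,0,0,0,1],[0,0,0.3,0,0,0,1],[0,0,0.16,0,0,0,1],[0,0,0,0,0,0,1]]]'
python3 - <<'E'
from m import *
im=[]
for n in("scene","top"):
    p,P=cloud(n)
    K=np.array(camera_params(n)["K"]);E=np.linalg.inv(np.array(camera_params(n)["extrinsics"]))
    q=K@(E@[503,-195.5,175,1])[:3];u,v=(q[:2]/q[2]).astype(int)
    im.append(cv2.resize(p[max(v-50,0):max(v-50,0)+100,u-65:u+65,::-1],(390,300),interpolation=cv2.INTER_CUBIC))
cv2.imwrite("pics/c1.png",np.hstack(im))
E
```

```text
time: 5.45
tool_pos: [502.8, -195.5, 158.0]
tcp_rot: [-180.0, 0.0, -11.6]
ft_force: [-0.6, 0.4, 0.5]
finger_gap: 85.2
```

View pics/c1.png

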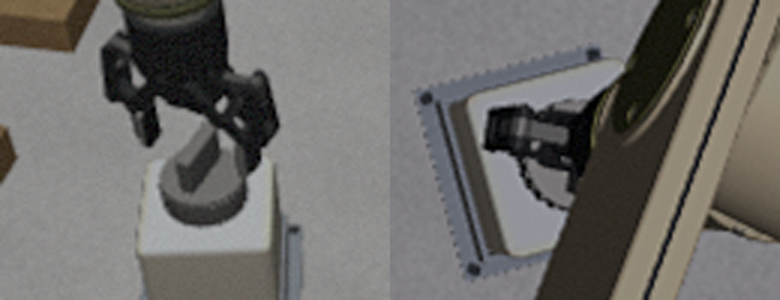

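The open fingers straddle the bar, which sits at about (200,155) in the left crop, midway between them at (148,125) and (250,145). I close now.

```bash
python3 -m jog '[[[0,0,0,0,0,0,0],[0,0,0,0,0,0,0],[0,0,0,0,0,0,0],[0,0,0,0,0,0,0],[0,0,0,0,0,0,0],[0,0,0,0,0,0,0],[0,0,0,0,0,0,0],[0,0,0,0,0,0,0]]]' 70; python3 -c "
from bench import telemetry as t;s=t.sense();print(s['wrist_torque'],s['ft_force'],s['joint_pos'])"
```

```text
time: 6.55
tool_pos: [503.1, -195.7, 158.5]
tcp_rot: [180.0, -0.0, -11.6]
ft_force: [-0.8, -1.1, 4.3]
finger_gap: 12.7
[ 0.06902894 -0.01269022  0.01418124] [-0.80296245 -1.10465312  4.27490741] [-2.66962213e+01  7.79943517e-01  9.99785539e+01 -1.24886898e-03
  7.92152036e+01  7.49380400e+01]
```

```bash
cat > s.py <<'E'
from bench import telemetry as t
s=t.sense();print(s['time'],"T",s['wrist_torque'].round(2),"F",s['ft_force'].round(1),"rot",s['tcp_rot'].round(1),"gap",round(s['finger_gap'],1))
E
for i in 1; do python3 -m jog '[[[0,0,0,0,0,-0.008,0],[0,0,0,0,0,-0.008,0],[0,0,0,0,0,0,0]]]'>/dev/null; python3 s.py; done
```

```text
6.925 T [0.06 0.   0.06] F [-0.3 -0.1  3.9] rot [180.   -0.   -5.9] gap 12.8
```

```bash
python3 -m jog '[[[0,0,0,0,0,-0.008,0],[0,0,0,0,0,-0.008,0],[0,0,0,0,0,0,0]]]'>/dev/null; python3 s.py
```

```text
7.3 T [ 0.06 -0.03  0.06] F [0.8 0.1 4.7] rot [180.   -0.   -0.2] gap 12.7
```

```bash
python3 -m jog '[[[0,0,0,0,0,-0.008,0],[0,0,0,0,0,0,0]]]'>/dev/null; python3 s.py
```

```text
7.55 T [ 0.08 -0.06  0.02] F [ 0.3 -0.2  5.1] rot [180.   -0.    2.7] gap 12.7
```

14° so far with no stop. I continue in small steps.

```bash
python3 -m jog '[[[0,0,0,0,0,-0.008,0],[0,0,0,0,0,-0.006,0],[0,0,0,0,0,0,0]]]'>/dev/null; python3 s.py
```

```text
7.925 T [0.   0.06 0.07] F [-0.7 -0.8  5.4] rot [180.   -0.    7.7] gap 12.8
```

```bash
python3 -m jog '[[[0,0,0,0,0,-0.008,0],[0,0,0,0,0,-0.006,0],[0,0,0,0,0,0,0]]]'>/dev/null; python3 s.py
```

```text
8.3 T [0.04 0.04 0.01] F [0.2 0.1 5.6] rot [180.   -0.   12.7] gap 12.7
```

24° so far, and still free.

```bash
python3 -m jog '[[[0,0,0,0,0,-0.008,0],[0,0,0,0,0,-0.006,0],[0,0,0,0,0,0,0]]]'>/dev/null; python3 s.py
```

```text
8.675 T [-0.52 -0.42 -0.27] F [ 2.  -1.6  3.2] rot [179.9  -0.   17.7] gap 12.9
```

```bash
python3 -m jog '[[[0,0,0,0,0,-0.008,0],[0,0,0,0,0,-0.006,0],[0,0,0,0,0,0,0]]]'>/dev/null; python3 s.py
```

```text
9.05 T [-0.52 -0.61 -2.24] F [ 2.4 -2.8  3.5] rot [ 1.799e+02 -1.000e-01  2.270e+01] gap 13.0
```

```bash
python3 -m jog '[[[0,0,0,0,0,-0.008,0],[0,0,0,0,0,-0.006,0],[0,0,0,0,0,0,0]]]'>/dev/null; python3 s.py
```

```text
9.425 T [-0.17  0.12 -2.54] F [ 0.9 -0.2  7.8] rot [180.   -0.   27.7] gap 13.0
```

The torque about z rose to about -2.5 N m at roughly 29° anticlockwise. That is a hard stop, so anticlockwise is the wrong way. I back off clockwise and check the torque and any slip in the grip.

```bash
python3 -m jog '[[[0,0,0,0,0,0.008,0],[0,0,0,0,0,0.006,0],[0,0,0,0,0,0,0]]]'>/dev/null; python3 s.py
```

```text
9.8 T [-0.32 -0.58 -1.78] F [-0.9 -3.6  5.7] rot [179.9  -0.   22.7] gap 12.6
```

```bash
python3 -m jog '[[[0,0,0,0,0,0.008,0],[0,0,0,0,0,0.008,0],[0,0,0,0,0,0.012,0],[0,0,0,0,0,0,0]]]'>/dev/null; python3 s.py
```

```text
10.3 T [-0.02 -0.25 -0.01] F [ 0.1 -0.5  5.4] rot [-180.     0.    12.7] gap 13.0
```

```bash
python3 -m jog '[[[0,0,0,0,0,0,0.4],[0,0,0,0,0,0,0.4],[0,0,0,0,0,0,0.4],[0,0,0,0,0,0,0.4],[0,0,0,0,0,0,0],[0,0,0,0,0,0,0],[0,0,0,0,0,0,0],[0,0,0,0,0,0,0],[0,0,0,0,0,0,0],[0,0,0,0,0,0,0]]]' 70; python3 s.py
```

```text
time: 11.55
tool_pos: [503.0, -195.6, 158.4]
tcp_rot: [180.0, -0.0, 12.8]
ft_force: [0.6, -0.2, 0.8]
finger_gap: 13.1
11.55 T [-0.03 -0.03  0.01] F [ 0.6 -0.2  0.8] rot [180.   -0.   12.8] gap 13.1
```

```bash
python3 -m jog '[[[0,0,0,0,0,0.012,0],[0,0,0,0,0,0.012,0],[0,0,0,0,0,0.012,0],[0,0,0,0,0,0.012,0],[0,0,0,0,0,0.012,0],[0,0,0,0,0,0.012,0],[0,0,0,0,0,0,0]]]'; python3 s.py
```

```text
time: 12.42
tool_pos: [502.9, -195.7, 158.4]
tcp_rot: [180.0, -0.0, -13.1]
ft_force: [-0.6, -0.5, 1.7]
finger_gap: 13.1
12.425 T [-0.06  0.04  0.03] F [-0.6 -0.5  1.7] rot [180.   -0.  -13.1] gap 13.1
```

```bash
python3 -m jog '[[[0,0,0,0,0,0.011,0],[0,0,0,0,0,0.011,0],[0,0,0,0,0,0.011,0],[0,0,0,0,0,0.011,0],[0,0,0,0,0,0.011,0],[0,0,0,0,0,0.011,0],[0,0,0,0,0,0.011,0],[0,0,0,0,0,0.011,0],[0,0,0,0,0,0.011,0],[0,0,0,0,0,0.011,0],[0,0,0,0,0,0,0]]]'; python3 s.py
```

```text
time: 13.8
tool_pos: [503.0, -195.6, 158.4]
tcp_rot: [180.0, -0.0, -52.6]
ft_force: [-0.7, -0.2, 1.6]
finger_gap: 12.9
13.8 T [-0.04  0.04 -0.04] F [-0.7 -0.2  1.6] rot [180.   -0.  -52.6] gap 12.9
```

```bash
python3 -m jog '[[[0,0,0,0,0,0.011,0],[0,0,0,0,0,0.011,0],[0,0,0,0,0,0.011,0],[0,0,0,0,0,0.011,0],[0,0,0,0,0,0.011,0],[0,0,0,0,0,0,0]]]'; python3 s.py
```

```text
time: 14.55
tool_pos: [503.0, -195.6, 158.4]
tcp_rot: [-180.0, -0.0, -72.3]
ft_force: [0.6, 0.4, 2.0]
finger_gap: 12.6
14.55 T [-0.03  0.03  0.02] F [0.6 0.4 2. ] rot [-180.    -0.   -72.3] gap 12.6
```

```bash
python3 -m jog '[[[0,0,-0.04,0,0,0,0],[0,0,-0.04,0,0,0,0],[0,0,-0.04,0,0,0,0],[0,0,0,0,0,0,0]]]'; python3 s.py
```

```text
time: 15.05
tool_pos: [503.0, -195.7, 164.5]
tcp_rot: [-180.0, -0.0, -72.5]
ft_force: [0.0, 0.4, -1.4]
finger_gap: 13.0
15.05 T [ 0.   -0.04 -0.  ] F [ 0.   0.4 -1.4] rot [-180.    -0.   -72.5] gap 13.0
```

The cap has risen 6 mm and its weight, -1.4 N, hangs on the gripper, so it is free. I lift it by the remaining 94 mm.

```bash
python3 -m jog '[[[0,0,-0.15,0,0,0,0],[0,0,-0.2,0,0,0,0],[0,0,-0.25,0,0,0,0],[0,0,-0.25,0,0,0,0],[0,0,-0.25,0,0,0,0],[0,0,-0.25,0,0,0,0],[0,0,-0.2,0,0,0,0],[0,0,-0.15,0,0,0,0],[0,0,-0.1,0,0,0,0],[0,0,-0.08,0,0,0,0],[0,0,0,0,0,0,0],[0,0,0,0,0,0,0]]]'; python3 s.py
python3 - <<'E'
from m import *
p,P=cloud("scene"); cv2.imwrite("pics/e1.png",cv2.resize(p[30:330,60:460,::-1],(800,600)))
m=(np.hypot(P[...,0]-503,P[...,1]+195.5)<33)
print(np.histogram(P[...,2][m],[110,125,140,150,170,220,230,240,245,250,255,260,270,290])[0])
q=P[m&(P[...,2]>247)&(P[...,2]<254)];A=np.c_[q[:,:2],np.ones(len(q))];print("cap top tilt",np.linalg.lstsq(A,q[:,2],rcond=None)[0][:2],q.mean(0))
p,P2=cloud("top"); print("round bar",bar(P2,[552,240.5],178,200))
E
```

```text
time: 16.55
tool_pos: [502.8, -195.5, 257.9]
tcp_rot: [180.0, 0.0, -72.5]
ft_force: [0.1, 0.2, -2.5]
finger_gap: 13.1
16.55 T [-0.01 -0.03  0.02] F [ 0.1  0.2 -2.5] rot [180.    0.  -72.5] gap 13.1
[147 175 128   3   0   5   4   4  33 178  27  58 168]
cap top tilt [-0.00332691 -0.0037187 ] [ 515.1983151  -190.38119376  251.35993848]
round bar {'n': 241, 'mean': array([551.6, 239.9, 186.7]), 'rect': (551.7, 240.7), 'size': array([50.7, 14.2]), 'ang': -179.1}
```

View pics/e1.png

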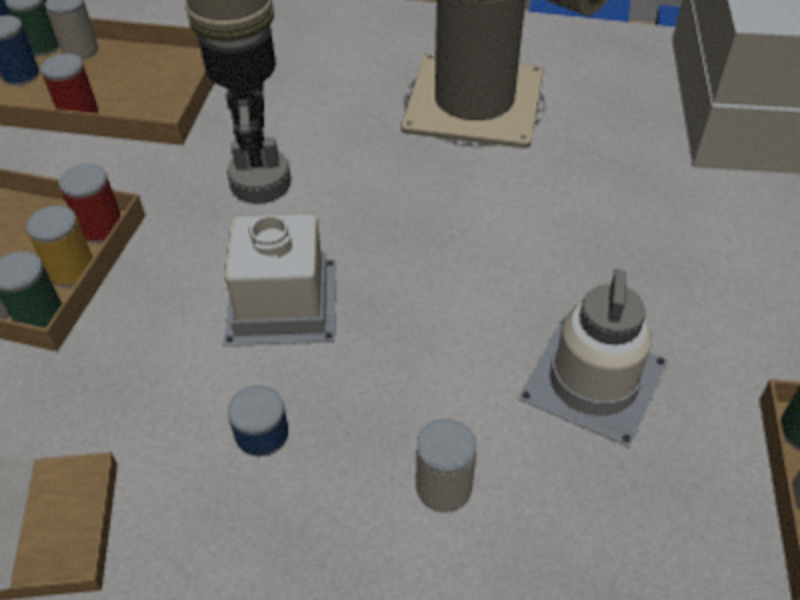

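The cap hangs level in the gripper at about (258,175), above the open mouth at (270,233). The round cap and both tins are where they were. I hand in after one more still moment.

```bash
python3 -m jog '[[[0,0,0,0,0,0,0],[0,0,0,0,0,0,0],[0,0,0,0,0,0,0]]]'; python3 -c "
from bench import job;print(job.hand_in())"
```

```text
time: 17.02
tool_pos: [502.9, -195.6, 258.3]
tcp_rot: [180.0, 0.0, -72.5]
ft_force: [0.3, -0.5, -1.2]
finger_gap: 12.9
the job is handed in; nothing more can be done
None
```

The square canister's cap is off. The arm was still holding it, level and still, about 100 mm straight above its seat when I handed the job in at 17 s.

- **Direction:** I turned anticlockwise first and hit a hard stop at about 29°, with about 2.5 N m on the wrist. I may have pushed up to about 10° past that stop, so the grip could have slipped a few degrees. I backed off, re-gripped the bar to square it up, and turned clockwise to about 61° from the start, where the cap came free.
- **Last checks:** The cap's top measured 251.4 mm above the table, against 151.4 mm when shut, with a tilt of about 0.3°. The tool moved less than 1 mm sideways during the lift.
- **Other objects:** The round canister's cap measured the same as before. The tins stand as before in the picture, but I did not measure them.
- **Disagreements:** The two cameras placed the bar about 2 mm apart, which is within their calibration. No check failed.

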